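# Tip the metal blanks from the scoop tray into the blue bin

### The job

Pick up the aluminium scoop tray by its wooden handle with all four metal pieces in it, carry it to the blue bin and tip it with its open end close above the bin, so that all four pieces slide off into the blue bin. Then set the empty tray gently back down, flat on its base in the middle of the black rubber mat, and let go. Do not knock the tray against the bin, and leave the bins, the bottle, the pot of punches and the pitch bowl where they are.

Things in the scene. Friction and masses are not known exactly. Their poses are not given: they have to be found in the camera images.
- tray: Aluminium scoop tray, 170 mm long (x) and 100 mm wide (y), floor and walls 3 mm thick, walls 22 mm high on both long sides and at the back (-x); the +x end is open. About 0.17 kg empty, 0.4 kg full. Origin: centre of its underside, x towards the open end, z up. A wooden fin handle stands over the back wall (see tray_grip)
- tray_grip (a point): Middle of the tray's handle, at x -80, y 0, z 58 mm in the tray's frame; axes as the tray's. The handle is an upright wooden fin, 14 mm thick (y), 50 mm long (x -105 to -55 mm), from 38 to 84 mm above the tray's underside, on a 30 mm wide brass bracket on the back wall; pinch it across y from above
- tray_lip (a point): Middle of the open end's edge, on top of the tray floor, at x 85, y 0, z 3 mm in the tray's frame; pieces leave the tray here
- block0: Square brass block 22 x 22 x 14 mm, about 58 g; lies loose and flat in the tray at the start. Origin: centre of its underside as built, z up its 14 mm height. The metal of the pieces slides on the tray floor once it slopes more than about 18 to 26 degrees (friction coefficient 0.32 to 0.48)
- block1: Square brass block 22 x 22 x 14 mm, about 58 g; lies loose and flat in the tray at the start. Origin: centre of its underside as built, z up its 14 mm height. The metal of the pieces slides on the tray floor once it slopes more than about 18 to 26 degrees (friction coefficient 0.32 to 0.48)
- puck0: Round copper puck 24 mm across and 14 mm high, about 56 g; lies loose and flat in the tray at the start. Origin: centre of its underside as built, z up its 14 mm height. The metal of the pieces slides on the tray floor once it slopes more than about 18 to 26 degrees (friction coefficient 0.32 to 0.48)
- puck1: Round copper puck 24 mm across and 14 mm high, about 56 g; lies loose and flat in the tray at the start. Origin: centre of its underside as built, z up its 14 mm height. The metal of the pieces slides on the tray floor once it slopes more than about 18 to 26 degrees (friction coefficient 0.32 to 0.48)
- blue_bin: Blue plastic open bin, where the pieces go: 160 x 140 mm outside (x, y), 75 mm high, walls and floor 5 mm thick, standing loose on the bench. Origin: centre of its underside, z up. Stands to the left or to the right of the robot, the other bin on the other side
- grey_bin: Grey plastic open bin with dark steel offcuts in it, not to be used or moved: 160 x 140 mm outside (x, y), 75 mm high, walls and floor 5 mm thick, standing loose on the bench. Origin: centre of its underside, z up. Stands to the left or to the right of the robot, the other bin on the other side
- mat: Black rubber mat 260 x 200 mm (x, y), 4 mm thick, fixed to the bench; the tray starts on it. Origin: centre of its underside
- punch_pot: White pot, 68 mm across, full of upright steel punches, 160 mm high in all, loose. Origin: centre of its underside
- pitch_bowl: Pitch bowl: steel bowl with red-brown pitch and a copper relief in it, on a black ring, 150 mm across, 90 mm high at most. Origin: centre of its underside
- oil_bottle: Closed amber glass bottle with a white cap and a blank paper label, 60 mm across, 200 mm high, loose, standing beyond the mat. Origin: centre of its underside

How it is judged:
By the outcome, as a careful person would: the job done as asked, in the order asked, and still so for the second after the job is handed in, with the robot touching nothing.
It also fails if it takes over 64 s, if anything falls off the work surface, if the arm or the gripper's body presses on something with over 40 N, if the wrist force passes 120 N, or if a joint passes its speed limit or range.

### The arm

A 7-joint arm with a two-finger parallel gripper is mounted at the origin on the work surface. World frame = base frame: x ahead of the robot, y to its left, z up, the work surface at z = 0. Lengths are in m, angles in rad, forces in N, time in s.
With the tool pointing down it reaches from about 0.375 to 0.925 m from the base axis. Payload 3.1 kg.
Tool frame: the origin (TCP) lies midway between the tips of the shut fingers; the grasp point (between the pads) lies 19 mm behind it; z points along the fingers, y is the line along which they close (so a half turn about z gives the same grasp; the last joint's range is limited). The gripper opens to 85 mm and grips with 20 to 120 N. Pads are 22 mm wide; open, the fingers measure 114 mm over their backs; the gripper's body (76 mm by 85 mm) begins 54 mm behind the grasp point. The pads swing forward as they close: fully open they stand 13 mm farther back than shut.
Start: joints at [-1.218, 0.383, 0.044, 1.598, -0.018, 1.161, -0.05], TCP at [0.283, 0.585, 0.231] pointing down, gripper open.
Joint ranges: [-2.61, 2.61], [-0.41, 2.15], [-1.48, 1.57], [0, 2.5], [-1.57, 4.71], [0.05, 1.97], [-2.85, 2.85]. Speed limits (rad/s): [2.79, 2.79, 3.14, 3.14, 3.14, 3.14, 3.14].

### API

Orientations are given as a 3x3 rotation matrix whose columns are the frame's x, y, z axes.
In Python, from workcell import manip gives the robot as it stands.
- The arm moves only by the tool drive_tool, never from a script. Its argument "series" is a list of rows, each an object with "rotation": the turn, a rotation vector about the tool's x, y, z in fractions of the full range, 1 being 4 rad, a list of three; "linear": the shift along the tool's x, y, z in a scale on which 1.0 is 50 cm, a list of three; "grip": the finger opening in m, from 0 to 0.0854. A call has 1 to 5 rows; each row is the pose to reach, as a shift and turn from the pose commanded when the call began, along the tool's axes at that moment; what a row does not reach only later rows make up. A row lasts 1/10 s, in which the tool goes at most 50 mm and 8.59 degrees, less where a joint would pass 70% of its speed; a pose out of reach is approached as far as the arm can. A call with a gripper value outside its range is refused whole. The fingers move at their own pace and stop on an object; "grip_force" is the grip in N (left out, the last holds). Time passes only in rows, so rows that repeat a pose let the fingers close. It gives the time, the measured TCP pose, the force, the opening and the grip force at its end, in the units of the state.
- manip.read_state(): the state, without advancing time (a new reading comes with each control period).
- manip.read_camera(name): name is "side" or "top"; returns the picture (400x640x3 uint8, blue, green, red); there is no depth.
- manip.camera_params(name): a dict with "K" (3x3 intrinsics, pixels), "R" (3x3) and "t" (3): a world point X has camera coordinates R X + t. Camera axes: x right, y down, z forward; pixel columns grow to the right and rows downward; lengths in m; the calibration is good to about 2 mm. A picture is of the moment at which its call begins. camera_params takes no time and is no camera call.
- manip.sign_off(): hands the job in; it is judged then, once.
The state is a dict: "time": time; "q": joint angles; "qd": joint speeds; "joint_efforts": joint torques, N m; "eef_pos": TCP position; "orientation": TCP orientation; "ft_force": force on the tool from outside, world axes, zero at the start; "moment": the same for the moment, N m; "width": finger opening in m; "finger_force": force on a finger pad.
Only numpy, scipy, OpenCV 4.12 (cv2) and the standard library are available. Lean on these libraries where they do the work, as an engineer would, in place of code of your own. Each camera call takes 0.05 s, during which the arm holds its last target. There are 200 camera calls.

## Working session

There is one attempt and no reset: what is moved stays moved. The work goes in short steps, Python scripts to look and compute and a tool call to move; the robot and the scene stay as the last step left them, time stands still between calls to the robot, and variables do not carry over. Pictures are saved under pics/ and viewed, at most 10 in all, crops included, and the job is handed in when it is done.

Besides the shell and the picture viewer there is one more tool, called after "Emit:" by a JSON object that holds its "method" and its "body", one argument or row to a line. drive_tool: Moves the arm, as the interface text tells. Its arguments: {"type":"object","properties":{"series":{"type":"array","items":{"type":"object","properties":{"rotation":{"type":"array","items":{"type":"number"}},"linear":{"type":"array","items":{"type":"number"}},"grip":{"type":"number"}}}},"grip_force":{"type":"number"}},"required":["series"]}

```bash
ls; mkdir -p pics; python3 - <<'E'
from workcell import manip
import cv2,numpy as np
s=manip.read_state(); print({k:np.round(v,3).tolist() for k,v in s.items()})
for n in ("side","top"):
    cv2.imwrite(f"pics/{n}0.png",manip.read_camera(n)); p=manip.camera_params(n); print(n,np.round(p["K"],1).tolist(),np.round(p["R"],3).tolist(),np.round(p["t"],3).tolist())
E
```

```text
pics
{'time': 0.0, 'q': [-1.218, 0.384, 0.044, 1.6, -0.018, 1.161, -0.05], 'qd': [-0.0, 0.0, -0.001, -0.0, -0.001, -0.001, -0.001], 'joint_efforts': [-0.0, -43.346, 1.025, -24.952, 0.011, 0.011, -0.0], 'eef_pos': [0.283, 0.584, 0.23], 'orientation': [[-0.9, 0.436, -0.001], [0.436, 0.9, -0.003], [-0.0, -0.003, -1.0]], 'ft_force': [-0.081, 0.907, -1.013], 'moment': [-0.048, 0.026, -0.048], 'finger_force': 0.0, 'width': 0.085}
side [[426.1, 0.0, 329.3], [0.0, 426.1, 203.2], [0.0, 0.0, 1.0]] [[-0.993, -0.114, -0.001], [-0.089, 0.777, -0.624], [0.073, -0.619, -0.782]] [0.615, 0.12, 0.888]
top [[485.4, 0.0, 326.2], [0.0, 485.4, 196.7], [0.0, 0.0, 1.0]] [[0.006, -1.0, -0.005], [-0.98, -0.005, -0.198], [0.198, 0.006, -0.98]] [-0.028, 0.615, 1.181]
```

View pics/top0.png

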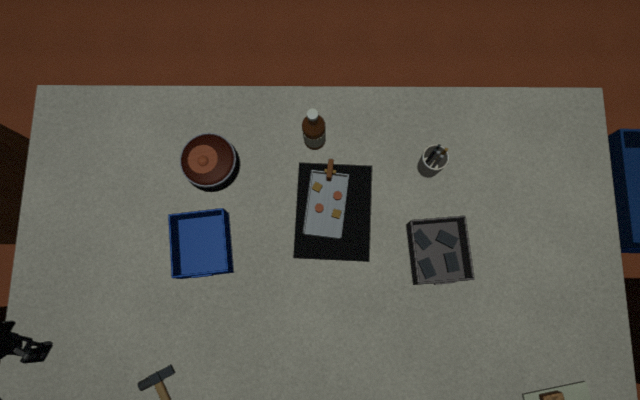

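View pics/side0.png

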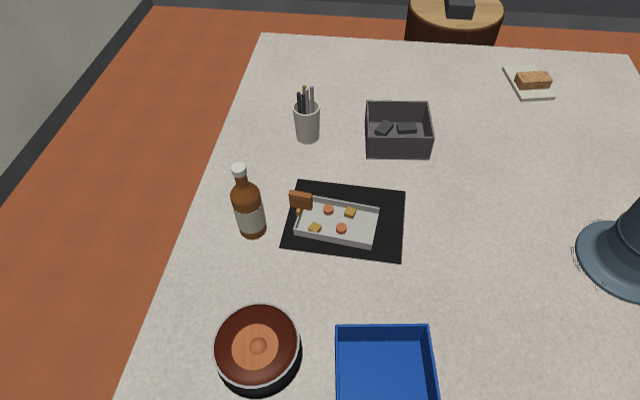

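The top view shows the blue bin on the left (168-232, 208-278), with the tray on the mat. The tray's handle is on the far side at (330,168) and its open end faces the robot near (325,238). The bottle is at (313,130), the bowl at (209,161), and the grey bin is on the right.

```bash
cat > h.py <<'E'
import cv2,numpy as np
from workcell import manip
def ray(n,px,z):
    p=manip.camera_params(n);K,R,t=[np.array(p[k],float) for k in "KRt"]
    c=-R.T@t; out=[]
    for u in np.atleast_2d(np.array(px,float)):
        d=R.T@np.linalg.inv(K)@[u[0],u[1],1]; out.append((c+d*(z-c[2])/d[2]))
    return np.array(out)
def big(m,k=1):
    cs,_=cv2.findContours(m.astype(np.uint8),cv2.RETR_EXTERNAL,cv2.CHAIN_APPROX_NONE)
    return sorted(cs,key=cv2.contourArea)[::-1][:k]
def box(n,c,z):
    w=ray(n,c.reshape(-1,2),z)[:,:2]
    r=cv2.minAreaRect((w*1000).astype(np.float32)); return r
E
python3 - <<'E'
from h import *
for n,roi in (("top",(140,280,150,400)),("side",(150,290,260,420))):
    im=cv2.imread(f"pics/{n}0.png"); hsv=cv2.cvtColor(im,cv2.COLOR_BGR2HSV)
    R=np.zeros(im.shape[:2],bool); R[roi[0]:roi[1],roi[2]:roi[3]]=1
    H,S,V=cv2.split(hsv)
    if n=="top":
        b=big((H>100)&(H<130)&(S>120)&R); 
        print("bin rim",box(n,b[0],.075))
    R[:, :290 if n=="top" else 270]=0
    m=(V<45)&R; c=big(m)[0]; print(n,"mat",box(n,cv2.convexHull(c),.004))
    t=(S<60)&(V>90)&R
    if n=="side": t[:,:293]=0
    mm=cv2.drawContours(np.zeros(m.shape,np.uint8),[cv2.convexHull(c)],-1,1,-1)
    for c in big(t&(cv2.erode(mm,np.ones((5,5)))>0),1): print("tray z.026",box(n,cv2.convexHull(c),.026),"z.004",box(n,cv2.convexHull(c),.007))
    hm=(S>100)&(H<25)&R
    for c in big(hm,6): 
        px=c.reshape(-1,2).mean(0); print("wood",px,cv2.contourArea(c),np.round(ray(n,px,.088),3), np.round(ray(n,px,.062),3),box(n,c,.088))
im=cv2.imread("pics/top0.png")[145:275,280:390]; cv2.imwrite("pics/crop.png",cv2.resize(im,None,fx=4.5,fy=4.5,interpolation=cv2.INTER_CUBIC))
E
```

```text
bin rim ((493.0663757324219, 289.2657470703125), (163.0646514892578, 149.8027801513672), 7.179656982421875)
top mat ((588.5956420898438, -41.81205749511719), (196.73635864257812, 257.09759521484375), 87.67741394042969)
tray z.026 ((603.728515625, -23.247329711914062), (97.7690200805664, 168.1720733642578), 83.13697814941406) z.004 ((607.2874145507812, -23.124507904052734), (99.25103759765625, 170.72129821777344), 83.13697052001953)
wood [329.78 169.4 ] 110.0 [[ 0.68  -0.033  0.088]] [[ 0.687 -0.033  0.062]] ((681.5922241210938, -32.551605224609375), (50.51937484741211, 28.900131225585938), 18.30255889892578)
wood [316.69565217 186.73913043] 44.5 [[ 0.635 -0.     0.088]] [[0.641 0.    0.062]] ((635.490966796875, -0.21600723266601562), (18.128435134887695, 19.600696563720703), 64.43412017822266)
wood [335.84 213.28] 42.5 [[ 0.568 -0.049  0.088]] [[ 0.572 -0.049  0.062]] ((567.7411499023438, -48.676116943359375), (17.315834045410156, 19.10996437072754), 71.86212921142578)
wood [318.6 207.5] 39.0 [[ 0.582 -0.006  0.088]] [[ 0.587 -0.005  0.062]] ((582.1613159179688, -5.267779350280762), 
[... 985 characters left out ...]
 [[0.578 0.005 0.088]] [[ 0.578 -0.014  0.062]] ((577.8187255859375, 5.254594802856445), (25.608680725097656, 19.126422882080078), 77.0461196899414)
wood [340.72413793 228.13793103] 76.5 [[0.591 0.047 0.088]] [[0.593 0.029 0.062]] ((590.7559814453125, 46.48811721801758), (19.595664978027344, 23.985307693481445), 6.014382839202881)
wood [314.53333333 227.13333333] 72.0 [[0.642 0.05  0.088]] [[0.646 0.032 0.062]] ((641.8037109375, 50.992332458496094), (20.316511154174805, 21.324684143066406), 65.17317962646484)
wood [327.86206897 209.13793103] 70.5 [[0.622 0.003 0.088]] [[ 0.624 -0.017  0.062]] ((621.5420532226562, 2.6505651473999023), (16.29197120666504, 25.62907600402832), 6.506550312042236)
```

View pics/crop.png

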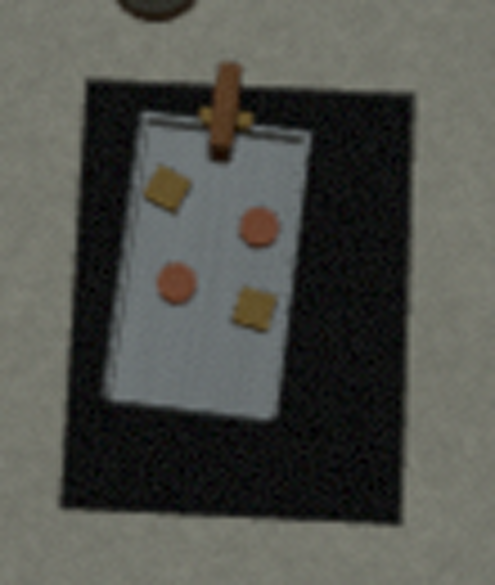

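The crop shows the tray on the mat with its pieces. The fin handle runs from about (228,65) to (220,158) in the crop, and the open end is at the bottom. The two views agree on the handle: about (0.686, -0.032) at z 0.062, with the tray's x axis at 173°.

```bash
cat >> h.py <<'E'
from scipy.spatial.transform import Rotation as Ro
def go(pos,yaw,tilt=0,s=None):
    """TCP goal; tool x at world yaw(deg); tilt(deg)>0 lowers tray open end (tool x end)."""
    s=s or manip.read_state(); R=np.array(s["orientation"]); p=np.array(s["eef_pos"])
    G=Ro.from_euler('z',yaw,degrees=True).as_matrix()@np.diag([1,-1,-1])@Ro.from_euler('y',-tilt,degrees=True).as_matrix()
    print("linear",np.round(R.T@(np.array(pos)-p),4).tolist(),"rot",np.round(Ro.from_matrix(R.T@G).as_rotvec(),4).tolist())
    return G
def show():
    s=manip.read_state(); R=np.array(s["orientation"])
    print({k:np.round(s[k],3).tolist() for k in("time","q","eef_pos","ft_force","moment","width","finger_force")},"yaw",np.degrees(np.arctan2(R[1,0],R[0,0])).round(1),"xz",R[2,0].round(3),"z",R[:,2].round(3)); return s
E
python3 - <<'E'
from h import *
print("cap",ray("top",[313,114],.2),ray("side",[239,168],.2),"base",ray("top",[315,147],0),ray("side",[252,236],0))
print("bowl",ray("top",[208,160],.07))
G=go([.685,-.032,.23],173.1); print(G.round(2))
print(go([.685,-.032,.23],173.1,10)[:, 0])
E
```

```text
cap [[0.78522565 0.00730078 0.2       ]] [[0.78405648 0.01305592 0.2       ]] base [[0.76661005 0.00785525 0.        ]] [[0.78561485 0.02769923 0.        ]]
bowl [[0.70852607 0.28194068 0.07      ]]
linear [-0.6305, -0.3795, 0.001] rot [-0.0024, -0.0003, -0.3303]
[[-0.99  0.12  0.  ]
 [ 0.12  0.99  0.  ]
 [ 0.    0.   -1.  ]]
linear [-0.6305, -0.3795, 0.001] rot [-0.0312, -0.1732, -0.3293]
[-0.97767513  0.11831169 -0.17364818]
```

The rows are not in the units I measure in: shifts go in shares of 50 cm and turns go in shares of 4 rad. I convert before sending: -0.21 m / 0.5 = -0.42, -0.1265 m / 0.5 = -0.253.

Emit:
{"method": "drive_tool", "body": {
  "series": [
    {"linear": [-0.084, -0.0506, 0], "grip": 0.05},
    {"linear": [-0.168, -0.1012, 0], "grip": 0.05},
    {"linear": [-0.252, -0.1518, 0], "grip": 0.05},
    {"linear": [-0.336, -0.2024, 0], "grip": 0.05},
    {"linear": [-0.42, -0.253, 0], "grip": 0.05}
  ]
}}

```text
validation failed for argument at $.se...
```

In the tool's units: -0.21 m / 0.5 = -0.42, -0.168 m / 0.5 = -0.336.

Emit:
{"method": "drive_tool", "body": {
  "series": [
    {"linear": [-0.084, -0.0506, 0], "grip": 0.05},
    {"linear": [-0.168, -0.1012, 0], "grip": 0.05},
    {"linear": [-0.252, -0.1518, 0], "grip": 0.05},
    {"linear": [-0.336, -0.2024, 0], "grip": 0.05},
    {"linear": [-0.42, -0.253, 0], "grip": 0.05}
  ]
}}

```text
validation failed for argument at $.se...
```

In the tool's units: -0.21 m / 0.5 = -0.42, -0.168 m / 0.5 = -0.336, -0.33 rad / 4 = -0.0825.

Emit:
{"method": "drive_tool", "body": {
  "series": [
    {"linear": [-0.084, -0.0506, 0], "rotation": [0, 0, -0.0165], "grip": 0.05},
    {"linear": [-0.168, -0.1012, 0], "rotation": [0, 0, -0.033], "grip": 0.05},
    {"linear": [-0.252, -0.1518, 0], "rotation": [0, 0, -0.0495], "grip": 0.05},
    {"linear": [-0.336, -0.2024, 0], "rotation": [0, 0, -0.066], "grip": 0.05},
    {"linear": [-0.42, -0.253, 0], "rotation": [-0.0005, 0, -0.0825], "grip": 0.05}
  ]
}}

```text
time: 0.6
eef_pos: [0.4176, 0.3777, 0.2308]
orientation: [[-0.993, 0.118, 0.0], [0.118, 0.993, 0.001], [0.0, 0.001, -1.0]]
ft_force: [0.8, 1.4, -0.7]
width: 0.0497
finger_force: 0.0
```

```bash
python3 - <<'E'
from h import *
show(); go([.685,-.032,.11],173.1);go([.685,-.032,.046],173.1)
E
```

```text
{'time': 0.6, 'q': [-0.9, 0.219, 0.105, 1.816, -0.026, 1.107, 0.667], 'eef_pos': [0.418, 0.378, 0.231], 'ft_force': [0.807, 1.414, -0.674], 'moment': [-0.016, -0.024, 0.056], 'width': 0.05, 'finger_force': 0.0} yaw 173.3 xz 0.0 z [ 0.     0.001 -1.   ]
linear [-0.3137, -0.3756, 0.1202] rot [0.0013, -0.0002, 0.0026]
linear [-0.3137, -0.3757, 0.1842] rot [0.0013, -0.0002, 0.0026]
```

Emit:
{"method": "drive_tool", "body": {
  "series": [
    {"linear": [-0.062, -0.075, 0], "rotation": [0, 0, 0], "grip": 0.05},
    {"linear": [-0.124, -0.15, 0], "rotation": [0, 0, 0], "grip": 0.05},
    {"linear": [-0.186, -0.225, 0], "rotation": [0, 0, 0], "grip": 0.05},
    {"linear": [-0.248, -0.3, 0], "rotation": [0, 0, 0], "grip": 0.05},
    {"linear": [-0.314, -0.376, 0], "rotation": [0, 0, 0], "grip": 0.05}
  ]
}}

```text
time: 1.1
eef_pos: [0.5503, 0.1727, 0.2306]
orientation: [[-0.993, 0.12, -0.0], [0.12, 0.993, 0.002], [0.0, 0.002, -1.0]]
ft_force: [1.3, 0.2, 0.0]
width: 0.05
finger_force: 0.0
```

In the tool's units: -0.188 m / 0.5 = -0.376, -0.12 m / 0.5 = -0.24, 0.002 rad / 4 = 0.0005.

Emit:
{"method": "drive_tool", "body": {
  "series": [
    {"linear": [-0.062, -0.075, 0], "rotation": [0, 0, 0], "grip": 0.05},
    {"linear": [-0.124, -0.15, 0], "rotation": [0, 0, 0], "grip": 0.05},
    {"linear": [-0.2, -0.24, 0.04], "rotation": [0, 0, 0], "grip": 0.05},
    {"linear": [-0.26, -0.32, 0.08], "rotation": [0, 0, 0], "grip": 0.05},
    {"linear": [-0.314, -0.376, 0.16], "rotation": [0, 0, 0.0005], "grip": 0.05}
  ]
}}

```text
time: 1.6
eef_pos: [0.6769, -0.022, 0.1656]
orientation: [[-0.992, 0.125, 0.006], [0.125, 0.992, 0.001], [-0.006, 0.001, -1.0]]
ft_force: [1.1, 0.7, 0.1]
width: 0.0502
finger_force: 0.0
```

```bash
python3 - <<'E'
from h import *
s=show();go([.685,-.032,.046],173.1)
cv2.imwrite("pics/s1.png",manip.read_camera("side")[100:290,200:440].repeat(3,0).repeat(3,1))
E
```

```text
{'time': 1.6, 'q': [-0.283, 0.506, 0.342, 1.601, -0.188, 1.062, 1.556], 'eef_pos': [0.677, -0.022, 0.166], 'ft_force': [1.093, 0.708, 0.133], 'moment': [0.025, -0.024, 0.055], 'width': 0.05, 'finger_force': 0.0} yaw 172.8 xz -0.006 z [ 0.006  0.001 -1.   ]
linear [-0.0086, -0.0091, 0.1196] rot [0.0013, 0.0057, -0.0048]
```

View pics/s1.png

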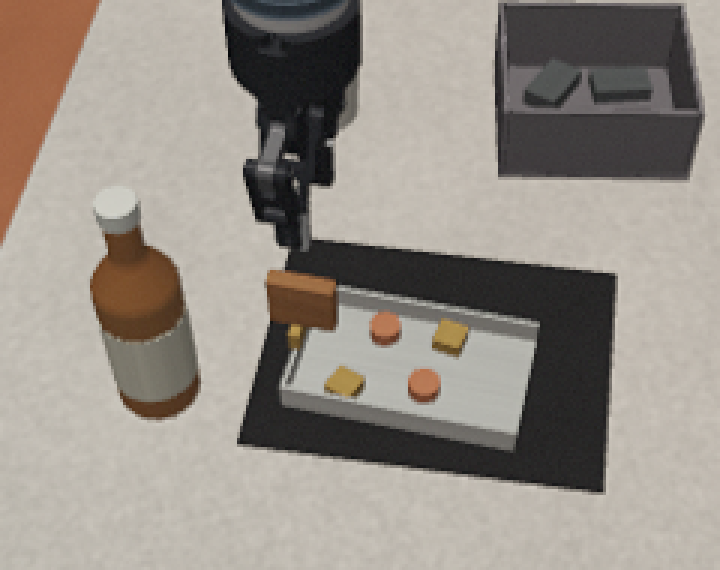

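The side view shows the gripper above the handle, with fingertips near (295,245) and the fin at (300,300) below them. The bottle stands clear on the left.

```bash
python3 - <<'E'
from h import *
s=show();go([.685,-.032,.046],173.1)
E
```

```text
{'time': 1.65, 'q': [-0.278, 0.518, 0.347, 1.605, -0.186, 1.056, 1.557], 'eef_pos': [0.674, -0.03, 0.156], 'ft_force': [0.145, -5.019, -4.394], 'moment': [-0.331, -0.065, 0.026], 'width': 0.05, 'finger_force': 0.0} yaw 172.4 xz 0.004 z [-0.005 -0.007 -1.   ]
linear [-0.0111, 0.0005, 0.1103] rot [-0.0079, -0.0036, -0.0124]
```

In the tool's units: 0.04 m / 0.5 = 0.08, 0.02 m / 0.5 = 0.04.

Emit:
{"method": "drive_tool", "body": {
  "series": [
    {"linear": [0, 0, 0.04], "rotation": [0, 0, 0], "grip": 0.05},
    {"linear": [0, 0, 0.08], "rotation": [0, 0, 0], "grip": 0.05},
    {"linear": [0, 0, 0.08], "rotation": [0, 0, 0], "grip": 0.05},
    {"linear": [0, 0, 0.08], "rotation": [0, 0, 0], "grip": 0.05}
  ]
}}

```text
time: 2.05
eef_pos: [0.6735, -0.0176, 0.1233]
orientation: [[-0.993, 0.122, -0.002], [0.122, 0.993, 0.002], [0.002, 0.002, -1.0]]
ft_force: [1.1, 0.3, 0.6]
width: 0.0504
finger_force: 0.0
```

```bash
python3 - <<'E'
from h import *
s=show();go([.685,-.032,.046],173.1)
E
```

```text
{'time': 2.05, 'q': [-0.278, 0.549, 0.327, 1.632, -0.203, 0.996, 1.564], 'eef_pos': [0.674, -0.018, 0.123], 'ft_force': [1.097, 0.341, 0.643], 'moment': [-0.059, -0.078, 0.012], 'width': 0.05, 'finger_force': 0.0} yaw 173.0 xz 0.002 z [-0.002  0.002 -1.   ]
linear [-0.0133, -0.013, 0.0773] rot [0.0017, -0.0018, -0.0018]
```

In the tool's units: 0.03 m / 0.5 = 0.06, -0.013 m / 0.5 = -0.026.

Emit:
{"method": "drive_tool", "body": {
  "series": [
    {"linear": [-0.026, -0.026, 0], "rotation": [0, 0, 0], "grip": 0.05},
    {"linear": [-0.026, -0.026, 0.04], "rotation": [0, 0, 0], "grip": 0.05},
    {"linear": [-0.026, -0.026, 0.06], "rotation": [0, 0, 0], "grip": 0.05},
    {"linear": [-0.026, -0.026, 0.06], "rotation": [0, 0, 0], "grip": 0.05}
  ]
}}

```text
time: 2.45
eef_pos: [0.6843, -0.0315, 0.0929]
orientation: [[-0.993, 0.122, -0.003], [0.122, 0.993, 0.003], [0.003, 0.002, -1.0]]
ft_force: [-0.9, 0.5, 0.3]
width: 0.0501
finger_force: 0.0
```

```bash
python3 - <<'E'
from h import *
s=show();go([.685,-.032,.046],173.1)
cv2.imwrite("pics/t2.png",cv2.resize(manip.read_camera("top")[120:250,270:400],None,fx=4,fy=4))
E
```

```text
{'time': 2.45, 'q': [-0.247, 0.604, 0.319, 1.616, -0.222, 0.96, 1.596], 'eef_pos': [0.684, -0.032, 0.093], 'ft_force': [-0.9, 0.518, 0.347], 'moment': [0.006, 0.048, 0.033], 'width': 0.05, 'finger_force': 0.0} yaw 173.0 xz 0.003 z [-0.003  0.003 -1.   ]
linear [-0.0009, -0.0005, 0.0469] rot [0.0022, -0.0029, -0.0015]
```

View pics/t2.png

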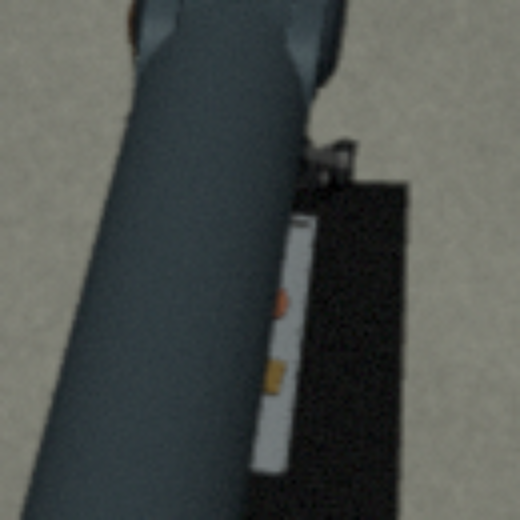

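The top view is hidden by the forearm, but the measured pose matches the handle. I'll descend and close the fingers.

In the tool's units: 0.047 m / 0.5 = 0.094, 0.03 m / 0.5 = 0.06, -0.002 rad / 4 = -0.0005.

Emit:
{"method": "drive_tool", "body": {
  "series": [
    {"linear": [-0.002, 0, 0.03], "rotation": [0, 0, 0], "grip": 0.05},
    {"linear": [-0.002, 0, 0.06], "rotation": [0, 0, 0], "grip": 0.05},
    {"linear": [-0.002, 0, 0.094], "rotation": [0, -0.0005, 0], "grip": 0.05},
    {"linear": [-0.002, 0, 0.094], "rotation": [0, -0.0005, 0], "grip": 0.05},
    {"linear": [-0.002, 0, 0.094], "rotation": [0, -0.0005, 0], "grip": 0.05}
  ]
}}

```text
time: 3.0
eef_pos: [0.6855, -0.0325, 0.0455]
orientation: [[-0.992, 0.122, -0.0], [0.122, 0.992, 0.002], [0.0, 0.001, -1.0]]
ft_force: [0.2, 0.0, 0.4]
width: 0.0501
finger_force: 0.0
```

```bash
python3 - <<'E'
from h import *
s=show();go([.685,-.032,.046],173.1)
cv2.imwrite("pics/s3.png",cv2.resize(manip.read_camera("side")[150:270,230:400],None,fx=4,fy=4))
E
```

```text
{'time': 3.0, 'q': [-0.234, 0.665, 0.302, 1.631, -0.242, 0.883, 1.611], 'eef_pos': [0.686, -0.032, 0.045], 'ft_force': [0.24, 0.05, 0.438], 'moment': [-0.01, 0.034, -0.005], 'width': 0.05, 'finger_force': 0.0} yaw 173.0 xz 0.0 z [-0.     0.002 -1.   ]
linear [0.0006, 0.0004, -0.0005] rot [0.0015, -0.0004, -0.0023]
```

View pics/s3.png

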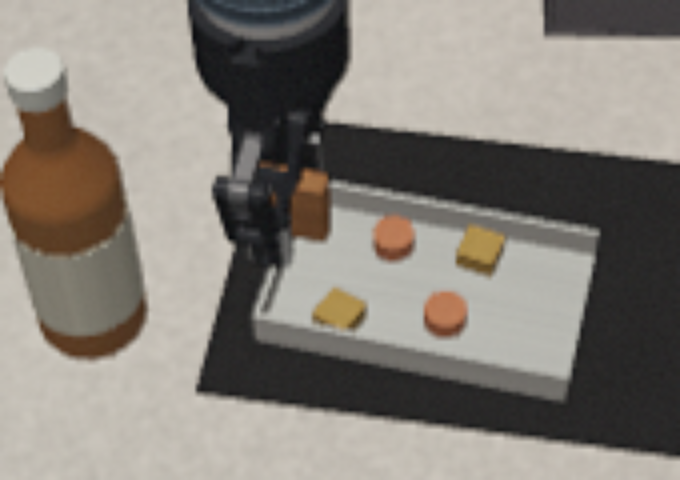

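The fingers straddle the fin at about (300,205) in the crop. Closing the gripper now.

Emit:
{"method": "drive_tool", "body": {
  "series": [
    {"linear": [0, 0, 0], "rotation": [0, 0, 0], "grip": 0.02},
    {"linear": [0, 0, 0], "rotation": [0, 0, 0], "grip": 0.012},
    {"linear": [0, 0, 0], "rotation": [0, 0, 0], "grip": 0.006},
    {"linear": [0, 0, 0], "rotation": [0, 0, 0], "grip": 0.0},
    {"linear": [0, 0, 0], "rotation": [0, 0, 0], "grip": 0.0}
  ],
  "grip_force": 100
}}

```text
time: 3.55
eef_pos: [0.6876, -0.0328, 0.0481]
orientation: [[-0.992, 0.122, 0.005], [0.122, 0.992, 0.001], [-0.004, 0.002, -1.0]]
ft_force: [0.2, -0.5, 3.6]
width: 0.0125
finger_force: 98.1
```

Emit:
{"method": "drive_tool", "body": {
  "series": [
    {"linear": [0, 0, 0], "rotation": [0, 0, 0], "grip": 0.0},
    {"linear": [0, 0, 0], "rotation": [0, 0, 0], "grip": 0.0},
    {"linear": [0, 0, 0], "rotation": [0, 0, 0], "grip": 0.0}
  ]
}}

```text
time: 3.85
eef_pos: [0.6876, -0.0327, 0.0481]
orientation: [[-0.992, 0.122, 0.004], [0.122, 0.992, 0.001], [-0.004, 0.002, -1.0]]
ft_force: [0.3, -1.1, 6.1]
width: 0.0126
finger_force: 98.3
```

```bash
python3 - <<'E'
from h import *
s=show()
E
```

```text
{'time': 3.85, 'q': [-0.234, 0.662, 0.303, 1.629, -0.242, 0.883, 1.611], 'eef_pos': [0.688, -0.033, 0.048], 'ft_force': [0.324, -1.062, 6.118], 'moment': [-0.231, 0.123, -0.078], 'width': 0.013, 'finger_force': 98.33} yaw 173.0 xz -0.004 z [ 0.004  0.001 -1.   ]
```

In the tool's units: -0.03 m / 0.5 = -0.06, -0.004 m / 0.5 = -0.008, 0.06 rad / 4 = 0.015.

Emit:
{"method": "drive_tool", "body": {
  "series": [
    {"linear": [0, 0, -0.008], "rotation": [0, 0, 0], "grip": 0.0},
    {"linear": [0, 0, -0.02], "rotation": [0, 0.0038, 0], "grip": 0.0},
    {"linear": [0, 0, -0.036], "rotation": [0, 0.0075, 0], "grip": 0.0},
    {"linear": [0, 0, -0.052], "rotation": [0, 0.0113, 0], "grip": 0.0},
    {"linear": [0, 0, -0.06], "rotation": [0, 0.015, 0], "grip": 0.0}
  ]
}}

```text
time: 4.35
eef_pos: [0.6852, -0.0321, 0.0756]
orientation: [[-0.991, 0.122, -0.06], [0.122, 0.992, 0.009], [0.061, 0.002, -0.998]]
ft_force: [0.0, -0.4, -4.1]
width: 0.013
finger_force: 97.5
```

Emit:
{"method": "drive_tool", "body": {
  "series": [
    {"linear": [0, 0, 0], "rotation": [0, 0, 0], "grip": 0.0},
    {"linear": [0, 0, 0], "rotation": [0, 0, 0], "grip": 0.0}
  ]
}}

```text
time: 4.55
eef_pos: [0.6857, -0.0324, 0.0758]
orientation: [[-0.991, 0.122, -0.059], [0.122, 0.992, 0.009], [0.059, 0.002, -0.998]]
ft_force: [-0.8, 0.5, -4.6]
width: 0.0129
finger_force: 97.5
```

```bash
python3 - <<'E'
from h import *
s=show()
cv2.imwrite("pics/s4.png",cv2.resize(manip.read_camera("side")[130:270,220:410],None,fx=4,fy=4))
E
```

```text
{'time': 4.55, 'q': [-0.23, 0.659, 0.311, 1.568, -0.232, 1.011, 1.603], 'eef_pos': [0.686, -0.032, 0.076], 'ft_force': [-0.776, 0.461, -4.608], 'moment': [-0.007, -0.338, -0.038], 'width': 0.013, 'finger_force': 97.521} yaw 173.0 xz 0.059 z [-0.059  0.009 -0.998]
```

View pics/s4.png

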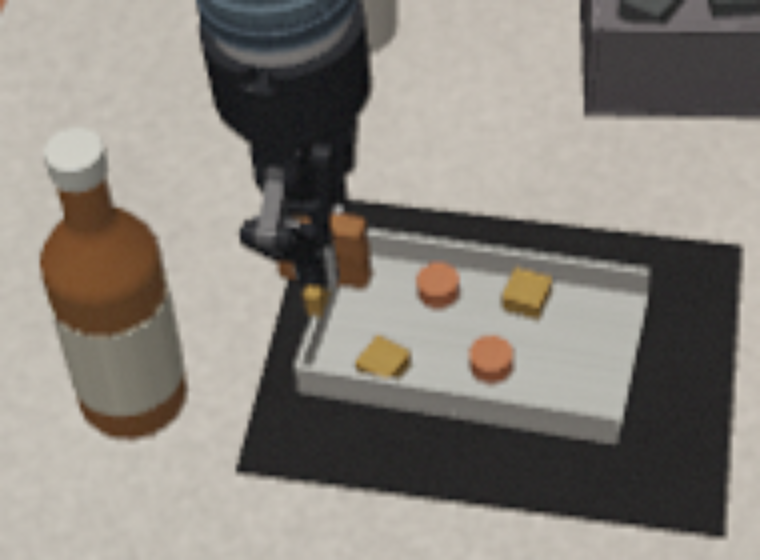

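The side view shows the tray lifted and nearly level. All four pieces are in place and the bottle is clear. Next I raise it to the carry height.

In the tool's units: -0.08 m / 0.5 = -0.16, -0.042 m / 0.5 = -0.084.

Emit:
{"method": "drive_tool", "body": {
  "series": [
    {"linear": [0.002, 0, -0.016], "rotation": [0, 0, 0], "grip": 0.0},
    {"linear": [0.004, 0, -0.048], "rotation": [0, 0, 0], "grip": 0.0},
    {"linear": [0.006, 0, -0.084], "rotation": [0, 0, 0], "grip": 0.0},
    {"linear": [0.008, 0, -0.12], "rotation": [0, 0, 0], "grip": 0.0},
    {"linear": [0.01, 0, -0.16], "rotation": [0, 0, 0], "grip": 0.0}
  ]
}}

```text
time: 5.1
eef_pos: [0.6868, -0.0328, 0.1599]
orientation: [[-0.991, 0.123, -0.055], [0.122, 0.992, 0.009], [0.056, 0.002, -0.998]]
ft_force: [0.9, 0.4, -4.2]
width: 0.0128
finger_force: 97.6
```

In the tool's units: -0.09 m / 0.5 = -0.18, 0.002 m / 0.5 = 0.004.

Emit:
{"method": "drive_tool", "body": {
  "series": [
    {"linear": [0.002, 0, -0.04], "rotation": [0, 0, 0], "grip": 0.0},
    {"linear": [0.004, 0, -0.08], "rotation": [0, 0, 0], "grip": 0.0},
    {"linear": [0.006, 0, -0.12], "rotation": [0, 0, 0], "grip": 0.0},
    {"linear": [0.008, 0, -0.16], "rotation": [0, 0, 0], "grip": 0.0},
    {"linear": [0.01, 0, -0.18], "rotation": [0, 0, 0], "grip": 0.0}
  ]
}}

```text
time: 5.6
eef_pos: [0.688, -0.0334, 0.2521]
orientation: [[-0.991, 0.123, -0.05], [0.123, 0.992, 0.009], [0.051, 0.003, -0.999]]
ft_force: [0.5, -0.5, -3.4]
width: 0.0132
finger_force: 97.6
```

```bash
python3 - <<'E'
from h import *
s=show(); go([.644,.313,.245],187,-3)
E
```

```text
{'time': 5.6, 'q': [-0.258, 0.489, 0.356, 1.438, -0.177, 1.296, 1.564], 'eef_pos': [0.688, -0.033, 0.252], 'ft_force': [0.501, -0.451, -3.409], 'moment': [-0.002, -0.349, 0.028], 'width': 0.013, 'finger_force': 97.644} yaw 173.0 xz 0.051 z [-0.05   0.009 -0.999]
linear [0.0857, 0.3383, 0.0125] rot [0.0155, 0.0015, -0.2448]
```

Emit:
{"method": "drive_tool", "body": {
  "series": [
    {"linear": [0.004, 0.016, 0], "rotation": [0, 0, 0], "grip": 0.0},
    {"linear": [0.012, 0.048, 0], "rotation": [0, 0, 0], "grip": 0.0},
    {"linear": [0.024, 0.092, 0.004], "rotation": [0, 0, 0], "grip": 0.0},
    {"linear": [0.036, 0.14, 0.004], "rotation": [0, 0, 0], "grip": 0.0},
    {"linear": [0.048, 0.188, 0.006], "rotation": [0, 0, 0], "grip": 0.0}
  ]
}}

```text
time: 6.1
eef_pos: [0.6722, 0.0667, 0.2439]
orientation: [[-0.991, 0.121, -0.061], [0.12, 0.993, 0.01], [0.062, 0.003, -0.998]]
ft_force: [0.9, 0.5, -4.8]
width: 0.0133
finger_force: 97.6
```

In the tool's units: 0.12 m / 0.5 = 0.24, 0.003 m / 0.5 = 0.006.

Emit:
{"method": "drive_tool", "body": {
  "series": [
    {"linear": [0.012, 0.048, 0.002], "rotation": [0, 0, 0], "grip": 0.0},
    {"linear": [0.024, 0.096, 0.004], "rotation": [0, 0, 0], "grip": 0.0},
    {"linear": [0.036, 0.144, 0.006], "rotation": [0, 0, 0], "grip": 0.0},
    {"linear": [0.048, 0.192, 0.008], "rotation": [0, 0, 0], "grip": 0.0},
    {"linear": [0.06, 0.24, 0.01], "rotation": [0, 0, 0], "grip": 0.0}
  ]
}}

```text
time: 6.6
eef_pos: [0.6563, 0.1894, 0.2407]
orientation: [[-0.991, 0.12, -0.061], [0.12, 0.993, 0.009], [0.062, 0.001, -0.998]]
ft_force: [-0.4, -0.5, -4.5]
width: 0.013
finger_force: 97.6
```

In the tool's units: 0.108 m / 0.5 = 0.216, 0.013 m / 0.5 = 0.026, -0.12 rad / 4 = -0.03.

Emit:
{"method": "drive_tool", "body": {
  "series": [
    {"linear": [0.012, 0.048, 0.002], "rotation": [0, 0, -0.0025], "grip": 0.0},
    {"linear": [0.026, 0.096, 0.004], "rotation": [0, 0, -0.01], "grip": 0.0},
    {"linear": [0.04, 0.144, 0.006], "rotation": [0, 0, -0.02], "grip": 0.0},
    {"linear": [0.05, 0.184, 0.006], "rotation": [0, 0, -0.03], "grip": 0.0},
    {"linear": [0.056, 0.216, 0.008], "rotation": [0, 0, -0.04], "grip": 0.0}
  ]
}}

```text
time: 7.1
eef_pos: [0.6431, 0.2999, 0.2407]
orientation: [[-0.997, -0.042, -0.057], [-0.043, 0.999, 0.01], [0.057, 0.012, -0.998]]
ft_force: [-0.0, 0.0, -3.4]
width: 0.013
finger_force: 97.6
```

In the tool's units: 0.015 m / 0.5 = 0.03, 0.01 m / 0.5 = 0.02, -0.085 rad / 4 = -0.0213.

Emit:
{"method": "drive_tool", "body": {
  "series": [
    {"linear": [0.002, 0.02, 0], "rotation": [0, 0, -0.01], "grip": 0.0},
    {"linear": [0.002, 0.03, 0], "rotation": [0, 0, -0.0175], "grip": 0.0},
    {"linear": [0.002, 0.03, 0], "rotation": [0, 0, -0.0213], "grip": 0.0},
    {"linear": [0.002, 0.03, 0], "rotation": [0, 0, -0.0213], "grip": 0.0}
  ]
}}

```text
time: 7.5
eef_pos: [0.6431, 0.3098, 0.241]
orientation: [[-0.991, -0.12, -0.057], [-0.12, 0.993, 0.008], [0.055, 0.014, -0.998]]
ft_force: [0.4, -0.5, -4.3]
width: 0.0126
finger_force: 97.7
```

```bash
python3 - <<'E'
from h import *
s=show(); go([.644,.313,.24],187,0)
cv2.imwrite("pics/s5.png",manip.read_camera("side"))
# refine blue bin: bottom-of-view check with unobstructed first images
im=cv2.imread("pics/side0.png");H,S,V=cv2.split(cv2.cvtColor(im,cv2.COLOR_BGR2HSV))
print("side bin rim corners",ray("side",[[336,325],[430,325]],.075).round(3).tolist())
print("top rim corners(outer)",ray("top",[[169,215],[224,210],[230,271],[173,277]],.075).round(3).tolist())
E
```

```text
{'time': 7.5, 'q': [-0.632, 0.533, 0.207, 1.374, -0.142, 1.294, 1.283], 'eef_pos': [0.643, 0.31, 0.241], 'ft_force': [0.395, -0.534, -4.284], 'moment': [-0.015, -0.367, -0.005], 'width': 0.013, 'finger_force': 97.653} yaw -173.1 xz 0.055 z [-0.057  0.008 -0.998]
linear [-0.0013, 0.0031, 0.0009] rot [0.0144, -0.0552, -0.0017]
side bin rim corners [[0.58, 0.239, 0.075], [0.422, 0.221, 0.075]]
top rim corners(outer) [[0.563, 0.371, 0.075], [0.577, 0.233, 0.075], [0.425, 0.211, 0.075], [0.409, 0.35, 0.075]]
```

View pics/s5.png

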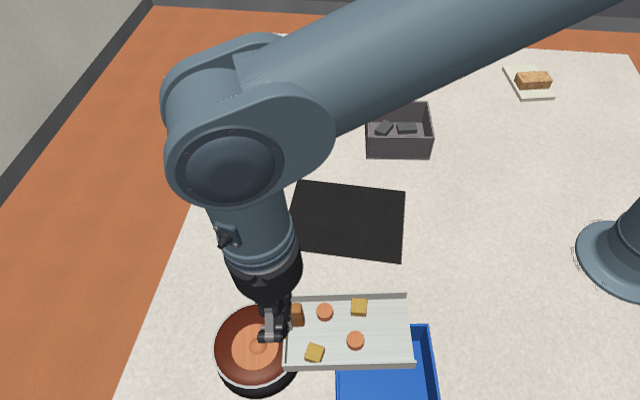

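The side view shows the level tray with its open end (410, 295-368) over the blue bin and all four pieces still in it. The bowl is below and clear. Tipping next, in stages.

```bash
python3 - <<'E'
from h import *
s=show()
for th,z in((0,.235),(5,.225),(10,.212),(15,.205)): go([.66,.315,z],187,th)
# following stage expressed from the 15 deg pose
G=Ro.from_euler('z',187,degrees=True).as_matrix()@np.diag([1,-1,-1])@Ro.from_euler('y',-15,degrees=True).as_matrix()
f=dict(orientation=G,eef_pos=[.66,.315,.205]); print()
for th,z in((18,.205),(20,.206),(22,.208),(24,.211),(26,.214),(28,.217),(31,.222),(34,.229)): go([.66,.315,z],187,th,f)
E
```

```text
{'time': 7.55, 'q': [-0.632, 0.533, 0.207, 1.374, -0.142, 1.294, 1.282], 'eef_pos': [0.643, 0.31, 0.241], 'ft_force': [0.072, -0.401, -3.017], 'moment': [-0.008, -0.364, -0.02], 'width': 0.013, 'finger_force': 97.642} yaw -173.1 xz 0.055 z [-0.056  0.008 -0.998]
linear [-0.0177, 0.0034, 0.0051] rot [0.0145, -0.0551, -0.0026]
linear [-0.0182, 0.0032, 0.0151] rot [0.0144, -0.1424, -0.0032]
linear [-0.0189, 0.003, 0.0281] rot [0.0142, -0.2297, -0.0038]
linear [-0.0193, 0.0029, 0.035] rot [0.0141, -0.3169, -0.0044]

linear [0.0, 0.0, 0.0] rot [0.0, -0.0524, 0.0]
linear [-0.0003, 0.0, -0.001] rot [-0.0, -0.0873, 0.0]
linear [-0.0008, 0.0, -0.0029] rot [0.0, -0.1222, -0.0]
linear [-0.0016, 0.0, -0.0058] rot [0.0, -0.1571, 0.0]
linear [-0.0023, 0.0, -0.0087] rot [0.0, -0.192, 0.0]
linear [-0.0031, 0.0, -0.0116] rot [0.0, -0.2269, 0.0]
linear [-0.0044, 0.0, -0.0164] rot [0.0, -0.2793, 0.0]
linear [-0.0062, 0.0, -0.0232] rot [0.0, -0.3316, 0.0]
```

In the tool's units: 0.035 m / 0.5 = 0.07, 0.028 m / 0.5 = 0.056, -0.001 rad / 4 = -0.0003.

Emit:
{"method": "drive_tool", "body": {
  "series": [
    {"linear": [-0.018, 0.004, 0.004], "rotation": [0.0018, -0.0075, -0.0003], "grip": 0.0},
    {"linear": [-0.036, 0.006, 0.016], "rotation": [0.0035, -0.0225, -0.0008], "grip": 0.0},
    {"linear": [-0.036, 0.006, 0.034], "rotation": [0.0035, -0.04, -0.0008], "grip": 0.0},
    {"linear": [-0.038, 0.006, 0.056], "rotation": [0.0035, -0.06, -0.001], "grip": 0.0},
    {"linear": [-0.038, 0.006, 0.07], "rotation": [0.0035, -0.0793, -0.001], "grip": 0.0}
  ]
}}

```text
time: 8.05
eef_pos: [0.6588, 0.3166, 0.2042]
orientation: [[-0.958, -0.123, 0.259], [-0.118, 0.992, 0.033], [-0.261, 0.001, -0.965]]
ft_force: [-0.7, -0.4, -3.7]
width: 0.0128
finger_force: 97.6
```

Emit:
{"method": "drive_tool", "body": {
  "series": [
    {"linear": [0, 0, 0], "rotation": [0, 0, 0], "grip": 0.0},
    {"linear": [0, 0, 0], "rotation": [0, 0, 0], "grip": 0.0}
  ]
}}

```text
time: 8.25
eef_pos: [0.6583, 0.3172, 0.2048]
orientation: [[-0.959, -0.124, 0.255], [-0.12, 0.992, 0.033], [-0.257, 0.001, -0.966]]
ft_force: [1.1, 0.2, -3.8]
width: 0.0131
finger_force: 97.8
```

```bash
cat >> h.py <<'E'
def lip(s):
    R=np.array(s["orientation"]);p=np.array(s["eef_pos"]);print("lip",(p+.168*R[:,0]+.041*R[:,2]).round(3), "tilt",np.degrees(np.arcsin(-R[2,0])).round(1))
E
python3 - <<'E'
from h import *
s=show(); lip(s); im=manip.read_camera("side")
cv2.imwrite("pics/s6.png",cv2.resize(im[240:400,200:460],None,fx=3,fy=3))
E
```

```text
{'time': 8.25, 'q': [-0.744, 0.426, 0.248, 1.636, -0.001, 0.851, 1.166], 'eef_pos': [0.658, 0.317, 0.205], 'ft_force': [1.112, 0.216, -3.828], 'moment': [-0.015, 0.191, -0.07], 'width': 0.013, 'finger_force': 97.808} yaw -172.9 xz -0.257 z [ 0.255  0.033 -0.966]
lip [0.508 0.298 0.122] tilt 14.9
```

View pics/s6.png

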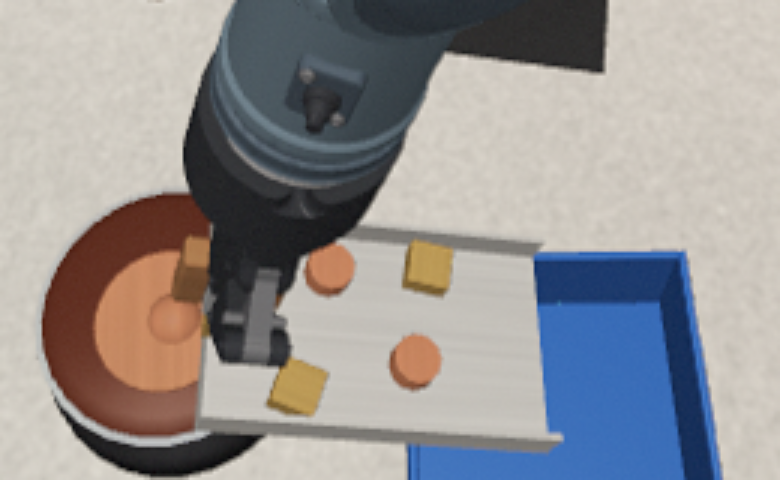

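The side view shows the tray tipped about 15° with its lip at (545, 245-440) in the crop. The lip is inside the bin's outline and the pieces have not slid yet. I'll tip further.

In the tool's units: -0.005 m / 0.5 = -0.01, -0.002 m / 0.5 = -0.004, -0.14 rad / 4 = -0.035.

Emit:
{"method": "drive_tool", "body": {
  "series": [
    {"linear": [0, 0, 0], "rotation": [0, -0.005, 0], "grip": 0.0},
    {"linear": [0, 0, 0], "rotation": [0, -0.0125, 0], "grip": 0.0},
    {"linear": [0, 0, -0.002], "rotation": [0, -0.02, 0], "grip": 0.0},
    {"linear": [-0.002, 0, -0.004], "rotation": [0, -0.0275, 0], "grip": 0.0},
    {"linear": [-0.002, 0, -0.01], "rotation": [0, -0.035, 0], "grip": 0.0}
  ]
}}

```text
time: 8.8
eef_pos: [0.6598, 0.3172, 0.2111]
orientation: [[-0.913, -0.123, 0.39], [-0.112, 0.992, 0.05], [-0.393, 0.002, -0.919]]
ft_force: [0.3, -0.9, -4.0]
width: 0.0129
finger_force: 97.8
```

In the tool's units: -0.008 m / 0.5 = -0.016, -0.002 m / 0.5 = -0.004, -0.09 rad / 4 = -0.0225.

Emit:
{"method": "drive_tool", "body": {
  "series": [
    {"linear": [0, 0, -0.004], "rotation": [0, -0.0075, 0], "grip": 0.0},
    {"linear": [-0.002, 0, -0.01], "rotation": [0, -0.015, 0], "grip": 0.0},
    {"linear": [-0.004, 0, -0.016], "rotation": [0, -0.0225, 0], "grip": 0.0},
    {"linear": [-0.004, 0, -0.016], "rotation": [0, -0.0225, 0], "grip": 0.0},
    {"linear": [-0.004, 0, -0.016], "rotation": [0, -0.0225, 0], "grip": 0.0}
  ]
}}

```text
time: 9.3
eef_pos: [0.658, 0.3174, 0.2191]
orientation: [[-0.875, -0.124, 0.469], [-0.108, 0.992, 0.06], [-0.473, 0.002, -0.881]]
ft_force: [-0.7, 0.1, -4.7]
width: 0.0133
finger_force: 97.9
```

Emit:
{"method": "drive_tool", "body": {
  "series": [
    {"linear": [0, 0, 0], "rotation": [0, 0, 0], "grip": 0.0},
    {"linear": [0, 0, 0], "rotation": [0, 0, 0], "grip": 0.0},
    {"linear": [0, 0, 0], "rotation": [0, 0, 0], "grip": 0.0}
  ]
}}

```text
time: 9.6
eef_pos: [0.658, 0.3173, 0.2189]
orientation: [[-0.874, -0.124, 0.469], [-0.108, 0.992, 0.06], [-0.473, 0.002, -0.881]]
ft_force: [-0.3, 0.8, -1.1]
width: 0.0128
finger_force: 98.2
```

```bash
python3 - <<'E'
from h import *
s=show(); lip(s); im=manip.read_camera("side"); G=go([.66,.315,.234],187,36)
cv2.imwrite("pics/s7.png",cv2.resize(im[240:400,200:460],None,fx=3,fy=3))
E
```

```text
{'time': 9.6, 'q': [-0.881, 0.325, 0.334, 1.815, 0.195, 0.582, 0.967], 'eef_pos': [0.658, 0.317, 0.219], 'ft_force': [-0.292, 0.815, -1.057], 'moment': [-0.095, 0.648, -0.01], 'width': 0.013, 'finger_force': 98.154} yaw -173.0 xz -0.473 z [ 0.469  0.06  -0.881]
lip [0.53  0.302 0.103] tilt 28.2
linear [-0.0087, -0.0025, -0.0124] rot [0.0029, -0.1356, 0.0005]
```

View pics/s7.png

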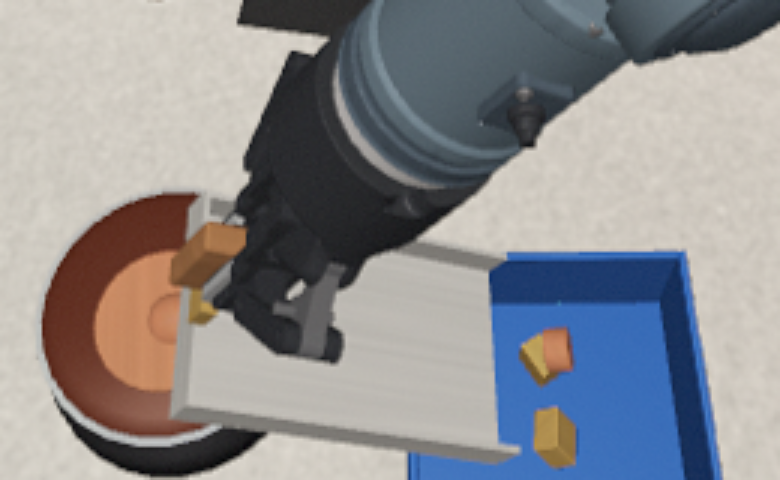

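The side view shows the blocks and at least one puck in the bin at about (545,355) and (555,435) in the crop. The fourth piece is hidden, so I'll tip to 36° and then level the tray and check.

In the tool's units: -0.012 m / 0.5 = -0.024, -0.009 m / 0.5 = -0.018, -0.136 rad / 4 = -0.034.

Emit:
{"method": "drive_tool", "body": {
  "series": [
    {"linear": [-0.004, 0, -0.008], "rotation": [0, -0.01, 0], "grip": 0.0},
    {"linear": [-0.01, 0, -0.016], "rotation": [0, -0.0225, 0], "grip": 0.0},
    {"linear": [-0.018, 0, -0.024], "rotation": [0, -0.034, 0], "grip": 0.0},
    {"linear": [-0.018, 0, -0.024], "rotation": [0, -0.034, 0], "grip": 0.0},
    {"linear": [-0.018, 0, -0.024], "rotation": [0, -0.034, 0], "grip": 0.0}
  ]
}}

```text
time: 10.15
eef_pos: [0.6594, 0.3178, 0.2334]
orientation: [[-0.804, -0.125, 0.582], [-0.1, 0.992, 0.075], [-0.587, 0.002, -0.81]]
ft_force: [0.3, -0.4, -1.8]
width: 0.0129
finger_force: 98.2
```

Emit:
{"method": "drive_tool", "body": {
  "series": [
    {"linear": [0, 0, 0], "rotation": [0, 0, 0], "grip": 0.0},
    {"linear": [0, 0, 0], "rotation": [0, 0, 0], "grip": 0.0},
    {"linear": [0, 0, 0], "rotation": [0, 0, 0], "grip": 0.0},
    {"linear": [0, 0, 0], "rotation": [0, 0, 0], "grip": 0.0},
    {"linear": [0, 0, 0], "rotation": [0, 0, 0], "grip": 0.0}
  ]
}}

```text
time: 10.65
eef_pos: [0.6596, 0.3173, 0.233]
orientation: [[-0.803, -0.124, 0.582], [-0.099, 0.992, 0.074], [-0.587, 0.002, -0.81]]
ft_force: [-0.1, 1.1, -0.6]
width: 0.0124
finger_force: 98.2
```

```bash
python3 - <<'E'
from h import *
s=show(); lip(s); go([.66,.315,.235],187,15); go([.66,.315,.25],187,0)
for n in("top","side"):
    im=manip.read_camera(n); cv2.imwrite(f"pics/{n}8.png",im)
    H,S,V=cv2.split(cv2.cvtColor(im,cv2.COLOR_BGR2HSV)); m=(H<30)&(S>90)&(V>60)
    for c in big(m,40):
        a=cv2.contourArea(c)
        if 8<a<400: print(n,c.reshape(-1,2).mean(0).round(),a)
E
```

```text
{'time': 10.65, 'q': [-1.008, 0.283, 0.436, 1.903, 0.387, 0.448, 0.769], 'eef_pos': [0.66, 0.317, 0.233], 'ft_force': [-0.084, 1.07, -0.558], 'moment': [-0.12, 0.774, -0.01], 'width': 0.012, 'finger_force': 98.198} yaw -173.0 xz -0.587 z [ 0.582  0.074 -0.81 ]
lip [0.548 0.304 0.101] tilt 35.9
linear [-0.0013, -0.0023, -0.0016] rot [0.0022, 0.3656, 0.0011]
linear [-0.0101, -0.0023, -0.0137] rot [0.0021, 0.6274, 0.0014]
top [631. 265.] 393.5
top [553. 397.] 92.5
top [308. 126.] 88.0
top [169. 158.] 55.0
top [190. 264.] 48.0
top [214. 267.] 43.0
top [638. 391.] 31.5
top [213. 242.] 28.5
top [203. 245.] 28.5
side [416. 361.] 145.0
side [379. 360.] 111.5
side [254. 233.] 98.0
side [384. 376.] 94.5
side [411. 396.] 79.5
side [304.  88.] 9.0
```

Both views now count four pieces in the bin: top (190,264), (214,267), (213,242), (203,245). The tray's weight has dropped to match. Levelling next.

In the tool's units: -0.014 m / 0.5 = -0.028, -0.01 m / 0.5 = -0.02, 0.46 rad / 4 = 0.115.

Emit:
{"method": "drive_tool", "body": {
  "series": [
    {"linear": [-0.008, 0, -0.012], "rotation": [0, 0.015, 0], "grip": 0.0},
    {"linear": [-0.016, 0, -0.024], "rotation": [0, 0.04, 0], "grip": 0.0},
    {"linear": [-0.02, 0, -0.028], "rotation": [0, 0.065, 0], "grip": 0.0},
    {"linear": [-0.02, 0, -0.028], "rotation": [0, 0.09, 0], "grip": 0.0},
    {"linear": [-0.02, -0.004, -0.028], "rotation": [0, 0.115, 0], "grip": 0.0}
  ]
}}

```text
time: 11.25
eef_pos: [0.6599, 0.3162, 0.2515]
orientation: [[-0.979, -0.125, 0.163], [-0.123, 0.992, 0.024], [-0.165, 0.004, -0.986]]
ft_force: [0.8, -1.0, -1.9]
width: 0.0129
finger_force: 98.1
```

In the tool's units: 0.167 rad / 4 = 0.0418.

Emit:
{"method": "drive_tool", "body": {
  "series": [
    {"linear": [0, 0, 0], "rotation": [0, 0.02, 0], "grip": 0.0},
    {"linear": [0, 0, 0], "rotation": [0, 0.035, 0], "grip": 0.0},
    {"linear": [0, 0, 0], "rotation": [0, 0.0418, 0], "grip": 0.0},
    {"linear": [0, 0, 0], "rotation": [0, 0.0418, 0], "grip": 0.0}
  ]
}}

```text
time: 11.65
eef_pos: [0.661, 0.3149, 0.2495]
orientation: [[-0.992, -0.123, 0.001], [-0.123, 0.992, 0.001], [-0.001, 0.001, -1.0]]
ft_force: [0.8, -0.2, -1.7]
width: 0.0126
finger_force: 98.1
```

```bash
python3 - <<'E'
from h import *
s=show(); lip(s)
# mat centre (.589,-.042), long axis yaw 177.7; TCP sits .0832 behind tray centre
yaw=177.7; h=np.array([np.cos(np.radians(yaw)),np.sin(np.radians(yaw))]); t=np.array([.589,-.042])-.0832*h; print(t)
go([*t,.25],yaw)
E
```

```text
{'time': 11.65, 'q': [-0.663, 0.534, 0.241, 1.358, -0.128, 1.263, 1.278], 'eef_pos': [0.661, 0.315, 0.25], 'ft_force': [0.751, -0.174, -1.721], 'moment': [0.028, -0.072, 0.008], 'width': 0.013, 'finger_force': 98.085} yaw -172.9 xz -0.001 z [ 0.001  0.001 -1.   ]
lip [0.494 0.294 0.208] tilt 0.1
[ 0.67213297 -0.04533897]
linear [0.0333, -0.3588, -0.0008] rot [0.0009, 0.0014, 0.1635]
```

In the tool's units: -0.135 m / 0.5 = -0.27, 0.008 m / 0.5 = 0.016.

Emit:
{"method": "drive_tool", "body": {
  "series": [
    {"linear": [0.004, -0.03, 0], "rotation": [0, 0, 0], "grip": 0.0},
    {"linear": [0.01, -0.09, 0], "rotation": [0, 0, 0], "grip": 0.0},
    {"linear": [0.016, -0.15, 0], "rotation": [0, 0, 0], "grip": 0.0},
    {"linear": [0.022, -0.21, 0], "rotation": [0, 0, 0], "grip": 0.0},
    {"linear": [0.028, -0.27, 0], "rotation": [0, 0, 0], "grip": 0.0}
  ]
}}

```text
time: 12.15
eef_pos: [0.6618, 0.1771, 0.2504]
orientation: [[-0.992, -0.124, 0.001], [-0.124, 0.992, 0.001], [-0.001, 0.001, -1.0]]
ft_force: [0.2, -0.7, -1.8]
width: 0.013
finger_force: 98.1
```

In the tool's units: -0.145 m / 0.5 = -0.29, -0.12 m / 0.5 = -0.24, 0.163 rad / 4 = 0.0408.

Emit:
{"method": "drive_tool", "body": {
  "series": [
    {"linear": [0.006, -0.06, 0], "rotation": [0, 0, 0.005], "grip": 0.0},
    {"linear": [0.012, -0.12, 0], "rotation": [0, 0, 0.0125], "grip": 0.0},
    {"linear": [0.018, -0.18, 0], "rotation": [0, 0, 0.0225], "grip": 0.0},
    {"linear": [0.024, -0.24, 0], "rotation": [0, 0, 0.0325], "grip": 0.0},
    {"linear": [0.028, -0.29, 0], "rotation": [0, 0, 0.0408], "grip": 0.0}
  ]
}}

```text
time: 12.65
eef_pos: [0.6656, 0.0305, 0.2503]
orientation: [[-0.999, 0.042, 0.001], [0.042, 0.999, 0.001], [-0.001, 0.001, -1.0]]
ft_force: [-0.1, 0.3, -2.3]
width: 0.0129
finger_force: 98.1
```

Emit:
{"method": "drive_tool", "body": {
  "series": [
    {"linear": [-0.008, -0.05, 0], "rotation": [0, 0, 0], "grip": 0.0},
    {"linear": [-0.014, -0.1, 0], "rotation": [0, 0, 0], "grip": 0.0},
    {"linear": [-0.016, -0.14, 0], "rotation": [0, 0, 0], "grip": 0.0},
    {"linear": [-0.016, -0.156, 0], "rotation": [0, 0, 0], "grip": 0.0},
    {"linear": [-0.016, -0.156, 0], "rotation": [0, 0, 0], "grip": 0.0}
  ]
}}

```text
time: 13.15
eef_pos: [0.671, -0.0467, 0.2499]
orientation: [[-0.999, 0.042, 0.001], [0.042, 0.999, 0.001], [-0.001, 0.001, -1.0]]
ft_force: [-0.3, 0.2, -1.6]
width: 0.0128
finger_force: 98.1
```

```bash
python3 - <<'E'
from h import *
s=show(); lip(s)
go([.672,-.0453,.08],177.7);go([.672,-.0453,.0481],177.7)
E
```

```text
{'time': 13.15, 'q': [-0.274, 0.427, 0.377, 1.532, -0.165, 1.213, 1.66], 'eef_pos': [0.671, -0.047, 0.25], 'ft_force': [-0.267, 0.204, -1.615], 'moment': [0.038, -0.099, 0.043], 'width': 0.013, 'finger_force': 98.102} yaw 177.6 xz -0.001 z [ 0.001  0.001 -1.   ]
lip [ 0.503 -0.04   0.209] tilt 0.0
linear [-0.0009, 0.0012, 0.1699] rot [0.0009, 0.0005, -0.002]
linear [-0.0009, 0.0012, 0.2018] rot [0.0009, 0.0005, -0.002]
```

In the tool's units: 0.115 m / 0.5 = 0.23, 0.04 m / 0.5 = 0.08.

Emit:
{"method": "drive_tool", "body": {
  "series": [
    {"linear": [-0.002, 0.002, 0.03], "rotation": [0, 0, 0], "grip": 0.0},
    {"linear": [-0.002, 0.002, 0.08], "rotation": [0, 0, 0], "grip": 0.0},
    {"linear": [-0.002, 0.002, 0.13], "rotation": [0, 0, 0], "grip": 0.0},
    {"linear": [-0.002, 0.002, 0.18], "rotation": [0, 0, 0], "grip": 0.0},
    {"linear": [-0.002, 0.002, 0.23], "rotation": [0, 0, 0], "grip": 0.0}
  ]
}}

```text
time: 13.65
eef_pos: [0.6721, -0.0395, 0.1322]
orientation: [[-0.999, 0.035, -0.001], [0.035, 0.999, 0.004], [0.001, 0.004, -1.0]]
ft_force: [1.1, -0.6, -1.4]
width: 0.013
finger_force: 98.1
```

In the tool's units: 0.075 m / 0.5 = 0.15, 0.07 m / 0.5 = 0.14.

Emit:
{"method": "drive_tool", "body": {
  "series": [
    {"linear": [0, 0, 0.05], "rotation": [0, 0, 0], "grip": 0.0},
    {"linear": [0, 0, 0.09], "rotation": [0, 0, 0], "grip": 0.0},
    {"linear": [0, 0, 0.12], "rotation": [0, 0, 0], "grip": 0.0},
    {"linear": [0, 0, 0.14], "rotation": [0, 0, 0], "grip": 0.0},
    {"linear": [0, 0, 0.15], "rotation": [0, 0, 0], "grip": 0.0}
  ]
}}

```text
time: 14.15
eef_pos: [0.6721, -0.0416, 0.0582]
orientation: [[-0.999, 0.037, -0.001], [0.037, 0.999, 0.002], [0.001, 0.002, -1.0]]
ft_force: [0.1, -0.3, -2.7]
width: 0.0128
finger_force: 98.1
```

Emit:
{"method": "drive_tool", "body": {
  "series": [
    {"linear": [0, 0, 0], "rotation": [0, 0, 0], "grip": 0.0},
    {"linear": [0, 0, 0], "rotation": [0, 0, 0], "grip": 0.0}
  ]
}}

```text
time: 14.35
eef_pos: [0.6735, -0.043, 0.0606]
orientation: [[-0.999, 0.039, 0.002], [0.039, 0.999, 0.002], [-0.002, 0.002, -1.0]]
ft_force: [0.0, -0.3, -1.2]
width: 0.0128
finger_force: 98.1
```

```bash
python3 - <<'E'
from h import *
s=show(); lip(s); go([.672,-.0453,.0481],177.7)
im=manip.read_camera("side"); cv2.imwrite("pics/s9.png",im); H,S,V=cv2.split(cv2.cvtColor(im,cv2.COLOR_BGR2HSV))
m=(S<60)&(V>90); mm=np.zeros_like(m); mm[190:255,300:400]=1
c=cv2.convexHull(big(m&mm)[0]); print(cv2.approxPolyDP(c,3,True).reshape(-1,2).tolist(),box("side",c,.026+.012))
E
```

```text
{'time': 14.35, 'q': [-0.236, 0.627, 0.321, 1.661, -0.242, 0.891, 1.713], 'eef_pos': [0.674, -0.043, 0.061], 'ft_force': [0.036, -0.29, -1.234], 'moment': [-0.054, -0.135, 0.022], 'width': 0.013, 'finger_force': 98.121} yaw 177.8 xz -0.002 z [ 0.002  0.002 -1.   ]
lip [ 0.506 -0.036  0.019] tilt 0.1
linear [0.0014, -0.0024, 0.0125] rot [0.0017, 0.0021, 0.0015]
[[310, 197], [320, 190], [383, 195], [380, 238], [303, 228], [302, 218]] ((592.1058349609375, -33.948631286621094), (116.66680908203125, 170.64938354492188), 87.7654800415039)
```

In the tool's units: 0.01 m / 0.5 = 0.02, -0.002 m / 0.5 = -0.004, 0.002 rad / 4 = 0.0005.

Emit:
{"method": "drive_tool", "body": {
  "series": [
    {"linear": [0.002, -0.004, 0.006], "rotation": [0, 0.0005, 0], "grip": 0.0},
    {"linear": [0.002, -0.004, 0.012], "rotation": [0, 0.0005, 0], "grip": 0.0},
    {"linear": [0.002, -0.004, 0.016], "rotation": [0, 0.0005, 0], "grip": 0.0},
    {"linear": [0.002, -0.004, 0.02], "rotation": [0, 0.0005, 0], "grip": 0.0},
    {"linear": [0.002, -0.004, 0.02], "rotation": [0, 0.0005, 0], "grip": 0.0}
  ]
}}

```text
time: 14.9
eef_pos: [0.6711, -0.0447, 0.0491]
orientation: [[-0.999, 0.039, -0.003], [0.039, 0.999, 0.002], [0.003, 0.002, -1.0]]
ft_force: [0.6, 0.3, -1.2]
width: 0.0127
finger_force: 98.1
```

In the tool's units: 0.001 m / 0.5 = 0.002.

Emit:
{"method": "drive_tool", "body": {
  "series": [
    {"linear": [0, 0, 0.002], "rotation": [0, 0, 0], "grip": 0.0},
    {"linear": [0, 0, 0.002], "rotation": [0, 0, 0], "grip": 0.0}
  ]
}}

```text
time: 15.1
eef_pos: [0.6715, -0.0448, 0.0485]
orientation: [[-0.999, 0.038, -0.002], [0.038, 0.999, 0.002], [0.002, 0.002, -1.0]]
ft_force: [-0.4, 0.2, -1.4]
width: 0.0129
finger_force: 98.1
```

In the tool's units: 0.001 m / 0.5 = 0.002.

Emit:
{"method": "drive_tool", "body": {
  "series": [
    {"linear": [0, 0, 0.002], "rotation": [0, 0, 0], "grip": 0.0},
    {"linear": [0, 0, 0.002], "rotation": [0, 0, 0], "grip": 0.0}
  ]
}}

```text
time: 15.3
eef_pos: [0.6718, -0.0448, 0.0481]
orientation: [[-0.999, 0.039, -0.001], [0.039, 0.999, 0.002], [0.001, 0.002, -1.0]]
ft_force: [-0.8, -0.2, 0.5]
width: 0.013
finger_force: 98.4
```

```bash
python3 - <<'E'
from h import *
s=show(); lip(s)
E
```

```text
{'time': 15.3, 'q': [-0.229, 0.643, 0.316, 1.666, -0.248, 0.874, 1.72], 'eef_pos': [0.672, -0.045, 0.048], 'ft_force': [-0.777, -0.151, 0.487], 'moment': [0.013, 0.056, 0.01], 'width': 0.013, 'finger_force': 98.434} yaw 177.8 xz 0.001 z [-0.001  0.002 -1.   ]
lip [ 0.504 -0.038  0.007] tilt -0.1
```

Contact begins at z 0.048, as predicted. I'll settle another 1 mm, then open gently. The fingers should clear at an opening of about 50 mm.

In the tool's units: 0.001 m / 0.5 = 0.002.

Emit:
{"method": "drive_tool", "body": {
  "series": [
    {"linear": [0, 0, 0.002], "rotation": [0, 0, 0], "grip": 0.0},
    {"linear": [0, 0, 0.002], "rotation": [0, 0, 0], "grip": 0.0},
    {"linear": [0, 0, 0.002], "rotation": [0, 0, 0], "grip": 0.0}
  ],
  "grip_force": 40
}}

```text
time: 15.6
eef_pos: [0.6719, -0.0447, 0.0481]
orientation: [[-0.999, 0.038, -0.001], [0.038, 0.999, 0.002], [0.001, 0.002, -1.0]]
ft_force: [-3.0, 0.8, 5.3]
width: 0.0128
finger_force: 99.4
```

Emit:
{"method": "drive_tool", "body": {
  "series": [
    {"linear": [0, 0, 0], "rotation": [0, 0, 0], "grip": 0.015},
    {"linear": [0, 0, 0], "rotation": [0, 0, 0], "grip": 0.022},
    {"linear": [0, 0, 0], "rotation": [0, 0, 0], "grip": 0.032},
    {"linear": [0, 0, 0], "rotation": [0, 0, 0], "grip": 0.045},
    {"linear": [0, 0, 0], "rotation": [0, 0, 0], "grip": 0.05}
  ]
}}

```text
time: 16.1
eef_pos: [0.6715, -0.0449, 0.0464]
orientation: [[-0.999, 0.039, -0.002], [0.039, 0.999, 0.002], [0.002, 0.002, -1.0]]
ft_force: [0.4, 0.2, 0.0]
width: 0.0502
finger_force: 0.0
```

In the tool's units: -0.09 m / 0.5 = -0.18, -0.06 m / 0.5 = -0.12.

Emit:
{"method": "drive_tool", "body": {
  "series": [
    {"linear": [0, 0, 0], "rotation": [0, 0, 0], "grip": 0.05},
    {"linear": [0, 0, -0.02], "rotation": [0, 0, 0], "grip": 0.05},
    {"linear": [0, 0, -0.06], "rotation": [0, 0, 0], "grip": 0.05},
    {"linear": [0, 0, -0.12], "rotation": [0, 0, 0], "grip": 0.05},
    {"linear": [0, 0, -0.18], "rotation": [0, 0, 0], "grip": 0.05}
  ]
}}

```text
time: 16.6
eef_pos: [0.6714, -0.0451, 0.1378]
orientation: [[-0.999, 0.039, -0.002], [0.039, 0.999, 0.002], [0.002, 0.002, -1.0]]
ft_force: [0.6, -0.3, 0.6]
width: 0.0502
finger_force: 0.0
```

In the tool's units: -0.12 m / 0.5 = -0.24, -0.1 m / 0.5 = -0.2.

Emit:
{"method": "drive_tool", "body": {
  "series": [
    {"linear": [0, 0, -0.06], "rotation": [0, 0, 0], "grip": 0.05},
    {"linear": [0, 0, -0.12], "rotation": [0, 0, 0], "grip": 0.05},
    {"linear": [0, 0, -0.2], "rotation": [0, 0, 0], "grip": 0.05},
    {"linear": [0, 0, -0.24], "rotation": [0, 0, 0], "grip": 0.05},
    {"linear": [0, 0, -0.24], "rotation": [0, 0, 0], "grip": 0.05}
  ]
}}

```text
time: 17.1
eef_pos: [0.6748, -0.0459, 0.2628]
orientation: [[-0.999, 0.039, 0.009], [0.039, 0.999, 0.002], [-0.008, 0.002, -1.0]]
ft_force: [0.7, 0.0, 0.2]
width: 0.0502
finger_force: 0.0
```

```bash
python3 - <<'E'
from h import *
s=show()
im=manip.read_camera("side"); cv2.imwrite("pics/s10.png",im); H,S,V=cv2.split(cv2.cvtColor(im,cv2.COLOR_BGR2HSV))
m=(S<60)&(V>90); mm=np.zeros_like(m); mm[190:262,297:400]=1
c=cv2.convexHull(big(m&mm)[0]); print("tray",box("side",c,.026))
for c in big((H<30)&(S>90)&(V>60),30):
    if 8<cv2.contourArea(c)<600: p=c.reshape(-1,2).mean(0); print(p.round(),cv2.contourArea(c),ray("side",p,.062).round(3))
E
```

```text
{'time': 17.1, 'q': [-0.276, 0.42, 0.381, 1.515, -0.164, 1.229, 1.66], 'eef_pos': [0.675, -0.046, 0.263], 'ft_force': [0.717, 0.025, 0.212], 'moment': [0.001, 0.021, 0.02], 'width': 0.05, 'finger_force': 0.0} yaw 177.8 xz -0.008 z [ 0.009  0.002 -1.   ]
tray ((590.001220703125, -35.324520111083984), (116.40054321289062, 171.0319061279297), 87.79107666015625)
[532.  80.] 528.5 [[ 0.116 -0.529  0.062]]
[308. 198.] 405.5 [[ 0.671 -0.043  0.062]]
[416. 361.] 146.0 [[0.444 0.279 0.062]]
[379. 360.] 112.0 [[0.504 0.284 0.062]]
[253. 233.] 100.5 [[0.767 0.061 0.062]]
[384. 376.] 94.5 [[0.496 0.31  0.062]]
[411. 396.] 79.5 [[0.452 0.335 0.062]]
```

The tray is back on the mat at about (0.589, -0.042) with yaw 177.8°, within a few mm of the mat's middle. All four pieces are in the bin and the gripper is clear.

```bash
python3 -c "
from workcell import manip
print(manip.sign_off())"
```

```text
the job is handed in; nothing more can be done
None
```

Job handed in at about 17 s: by camera measurement all four pieces are in the blue bin, and the empty tray sits flat within a few millimetres of the mat's middle, released with the gripper clear.

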